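# Pull the hemmed-in fuse carrier, neutral link last out and first in

### The arm

A 6-joint arm with a two-finger parallel gripper is mounted at the origin on the work surface. World frame = base frame: x ahead of the robot, y to its left, z up, the work surface at z = 0. Lengths are in m, angles in rad, forces in N, time in s.
With the tool pointing down it reaches from about 0.35 to 0.975 m from the base axis. Payload 4.9 kg.
Tool frame: the origin (TCP) lies between the finger pads; the fingertips stand 19 mm ahead of it and the grasp point (between the pads) is the TCP; z points along the fingers, y is the line along which they close (so a half turn about z gives the same grasp; the last joint's range is limited). The gripper opens to 85 mm and grips with 20 to 120 N. Pads are 22 mm wide; open, the fingers measure 114 mm over their backs; the gripper's body (76 mm by 85 mm) begins 54 mm behind the grasp point. The pads swing forward as they close: fully open they stand 13 mm farther back than shut.
Start: joints at [-1.462, 0.053, 1.613, -0, 1.476, -0.119], TCP at [0.141, -0.609, 0.25] pointing down, gripper open.
Joint ranges: [-3.01, 3.01], [-1.01, 2.22], [0.06, 2.58], [-1.02, 4.17], [0.09, 2.62], [-3.14, 3.14]. Speed limits (rad/s): [2.57, 2.57, 3.14, 3.14, 3.14, 3.14].

### API

Orientations are given as a rotation vector (axis times angle).
In Python, from station import ctrl gives the robot as it stands. The module is installed in compiled form; this text tells all that it offers.
- The arm moves only by the tool servo_tool, never from a script. Its argument "increments" is a list that holds one entry, the list of rows, each a list of 5 numbers: the finger opening in cm, from 0 to 8.54, then the shift along the tool's x, y, z in cm, then the turn about the tool's z in degrees. A call has 1 to 5 rows; each row is the pose to reach, as a shift and turn from the pose commanded when the call began, along the tool's axes at that moment; what a row does not reach only later rows make up. A row lasts 1/10 s, in which the tool goes at most 50 mm and 8.59 degrees, less where a joint would pass 70% of its speed; a pose out of reach is approached as far as the arm can. A call with a gripper value outside its range is refused whole. The fingers move at their own pace and stop on an object; "newtons" is the grip in N (left out, the last holds). Time passes only in rows, so rows that repeat a pose let the fingers close. It gives the time, the measured TCP pose, the force, the opening and the grip force at its end, in the units of the state.
- ctrl.get_obs(): the state, without advancing time (a new reading comes with each control period).
- ctrl.get_image(name): name is "side" or "top"; returns a dict with "img" (480x640x3 uint8, red, green, blue), "fx", "fy", "cx", "cy" (pixels), "rvec" (rotation vector, rad) and "tvec" (3), from world to camera coordinates, as OpenCV has them. Camera axes: x right, y down, z forward; pixel columns grow to the right and rows downward; lengths in m; the calibration is good to about 2 mm. A picture is of the moment at which its call begins. There is no depth.
- ctrl.finish_job(): hands the job in; it is judged then, once.
The state is a dict: "t": time; "q": joint angles; "dq": joint speeds; "effort": joint torques, N m; "tool_pos": TCP position; "tool_rot": TCP orientation; "contact_force": force on the tool from outside, world axes, zero at the start; "wrist_torque": the same for the moment, N m; "opening": finger opening in m; "grip_force": force on a finger pad.
Only numpy, scipy, OpenCV 4.12 (cv2) and the standard library are available. Lean on these libraries where they do the work, as an engineer would, in place of code of your own. Each camera call takes 0.05 s, during which the arm holds its last target. There are 200 camera calls.

### The job

The long black fuse carrier in the middle of the metal fuse base must go to the test cradle, but the white fuse and the grey neutral link hem it in: clear both onto the black side mat, standing upright, the white fuse first and the neutral link after it, because the neutral is always last out and first in. Then set the carrier squarely in the cradle, between its two end stops, and put the neutral link and after it the white fuse back on the base, each upright and square where it stood at the start. Set everything down without dropping it, and leave the screwdriver, the multimeter and the cone alone.

Things in the scene. Friction and masses are not known exactly. Their poses are not given: they have to be found in the camera images.
- fuse_center (a point): The white fuse: loose upright ceramic block 44 x 56 x 56 mm (x, y, z) with a flat bright steel plate on each of its two end faces (the ends along its y). The point is its centre, 28 mm above its underside; z is up. Grip it by its two steel ends (56 mm apart, along its y): at the start these are free, while one of its x sides is only 10 mm from the carrier. About 0.3 kg.
- link_center (a point): The neutral link: loose upright grey plastic block 44 x 56 mm (x, y), 44 mm high, carrying a round grey stub 38 mm in diameter with a small copper bar on top, 60 mm high over all. The point is on its middle axis, 28 mm above its underside; z is up. Grip the block by its two ends (56 mm apart, along its y); one of its x sides is only 10 mm from the carrier at the start. About 0.25 kg.
- carrier_center (a point): The fuse carrier: loose long black plastic block 38 x 116 x 48 mm (x, y, z) with a small amber window on top. The point is its centre, 24 mm above its underside; its y is its long axis, z is up. It can only be gripped across its 38 mm width (along its x), which is possible once both neighbours are gone. It stands in the middle of the fuse base at the start, fuse and link either side along the base's x (which is on which side varies). About 0.3 kg.
- fuse_base: The fuse base: fixed bare-metal plate 170 x 140 x 12 mm (x, y, z) with a flat top 12 mm above the table and six small copper contact strips (3 ends each side), 2 mm proud and only for show. Origin at the centre of its underside, z up. The three things stand on it in a row along its x: the carrier at its centre, fuse and link about 51 mm either side, all with their y along the base's y. Its place and yaw vary.
- side_mat: The side mat: fixed flat black rubber mat 190 x 110 mm (x, y), 4 mm thick, with a thin grey line along each long edge. Origin at the centre of its underside; x is its long axis. Fuse and link are parked here, for instance 45 mm either side of the centre along x. Its place and yaw vary, and it may be on either side of the fuse base.
- cradle: The test cradle: fixed plywood board 100 x 190 mm (x, y), 10 mm thick, with two grey end stop blocks 60 x 14 mm (x, y) standing up to 40 mm above the table at its y ends; their inner faces are 148 mm apart, and both x sides are open. Origin at the centre of the board's underside. The carrier lies centred on the board's flat top, its long axis along the cradle's y (either way round). Its place and yaw vary, and it is on the other side of the base from the mat.
- screwdriver: Bystander: a screwdriver with an orange handle lying on the table beyond the fuse base. Origin on its underside. Leave it alone.
- multimeter: Bystander: black hand multimeter 80 x 150 x 44 mm lying flat beyond the work. Origin under its centre. Leave it alone.
- cone: Bystander: small orange and white marker cone, 90 mm square foot, 135 mm high, beyond the work. Origin under its centre. Leave it alone.
Mind the look-alikes: they are no part of the job. There is more than one size of the fuse_base; the one meant has the size given above.

How it is judged:
On the way, in this order (a step that is already met when the one before it is completed fails the run):
1. the white fuse stands released on the side mat while the neutral link is still in its place (x of fuse_center in the frame of side_mat between -0.085 and 0.085 m and y of fuse_center in the frame of side_mat between -0.05 and 0.05 m and height (world z) of fuse_center below 0.038 m and linear speed of fuse below 0.03 m/s and angle between fuse_center's own z axis and vertical below 0.12 rad and contact force between fuse and the fingers below 0.1 N and distance of link_center from where it was at the start of the episode below 0.013 m), for 0.2 s.
2. the fuse and the neutral link both stand released on the side mat, the carrier still on the base (x of fuse_center in the frame of side_mat between -0.085 and 0.085 m and y of fuse_center in the frame of side_mat between -0.05 and 0.05 m and height (world z) of each of fuse_center, link_center below 0.038 m and linear speed of each of fuse, link below 0.03 m/s and angle between each of fuse_center, link_center's own z axis and vertical below 0.12 rad and contact force between each of fuse, link and the fingers below 0.1 N and x of link_center in the frame of side_mat between -0.085 and 0.085 m and y of link_center in the frame of side_mat between -0.05 and 0.05 m and distance of carrier_center from where it was at the start of the episode below 0.03 m), for 0.2 s.
3. the carrier lies released in the cradle, fuse and link still on the mat (horizontal distance between carrier_center and cradle below 0.013 m and angle between the y axis of carrier_center and the y axis of cradle, either way round below 0.17 rad and height (world z) of carrier_center below 0.04 m and linear speed of each of carrier, fuse, link below 0.03 m/s and angle between each of carrier_center, fuse_center, link_center's own z axis and vertical below 0.12 rad and contact force between each of carrier, fuse, link and the fingers below 0.1 N and x of fuse_center in the frame of side_mat between -0.085 and 0.085 m and y of fuse_center in the frame of side_mat between -0.05 and 0.05 m and height (world z) of each of fuse_center, link_center below 0.038 m and x of link_center in the frame of side_mat between -0.085 and 0.085 m and y of link_center in the frame of side_mat between -0.05 and 0.05 m), for 0.2 s.
4. the neutral link is back where it stood, the fuse still on the mat (all of step 1 and angle between the y axis of link_center and the y axis of fuse_base, either way round below 0.2 rad and linear speed of each of link, carrier below 0.03 m/s and angle between each of link_center, carrier_center's own z axis and vertical below 0.12 rad and contact force between each of link, carrier and the fingers below 0.1 N and horizontal distance between carrier_center and cradle below 0.013 m and angle between the y axis of carrier_center and the y axis of cradle, either way round below 0.17 rad and height (world z) of carrier_center below 0.04 m), for 0.2 s.
At the end, for the whole second after the job is handed in: White fuse and neutral link stand within 13 mm of where they began, upright (0.12 rad) and square with the base (0.2 rad, either way round); the carrier lies level in the cradle, centred within 13 mm and along its y within 0.17 rad; all released and at rest (distance of each of fuse_center, link_center from where it was at the start of the episode below 0.013 m and angle between the y axis of each of fuse_center, link_center and the y axis of fuse_base, either way round below 0.2 rad and linear speed of each of fuse, link, carrier below 0.03 m/s and angle between each of fuse_center, link_center, carrier_center's own z axis and vertical below 0.12 rad and contact force between each of fuse, link, carrier and the fingers below 0.1 N and horizontal distance between carrier_center and cradle below 0.013 m and angle between the y axis of carrier_center and the y axis of cradle, either way round below 0.17 rad and height (world z) of carrier_center below 0.04 m); the robot touches nothing.
It fails at once if a bystander (screwdriver, multimeter or cone) was moved more than 30 mm (distance of any of screwdriver, multimeter, cone from where it was at the start of the episode above 0.03 m).
It fails at once if the fuse was dropped or knocked (faster than 0.7 m/s while not held, a fall of about 25 mm) (linear speed of fuse above 0.7 m/s and contact force between fuse and the fingers below 0.1 N).
It fails at once if the link was dropped or knocked (faster than 0.7 m/s while not held, a fall of about 25 mm) (linear speed of link above 0.7 m/s and contact force between link and the fingers below 0.1 N).
It fails at once if the carrier was dropped or knocked (faster than 0.7 m/s while not held, a fall of about 25 mm) (linear speed of carrier above 0.7 m/s and contact force between carrier and the fingers below 0.1 N).
It also fails if it takes over 120 s, if anything falls off the work surface, if the arm or the gripper's body presses on something with over 40 N, if the wrist force passes 120 N, or if a joint passes its speed limit or range.

## Working session

There is one attempt and no reset: what is moved stays moved. The work goes in short steps, Python scripts to look and compute and a tool call to move; the robot and the scene stay as the last step left them, time stands still between calls to the robot, and variables do not carry over. Pictures are saved under pics/ and viewed, at most 14 in all, crops included, and the job is handed in when it is done.

Besides the shell and the picture viewer there is one more tool, called after "Request:" as name(argument=value, ...) on one line, values as JSON. servo_tool: Moves the arm, as the interface text tells. Its arguments: {"type":"object","properties":{"increments":{"type":"array"},"newtons":{"type":"number"}},"required":["increments"]}

```bash
mkdir -p pics; cat > h.py <<'E'
import numpy as np, cv2, pickle
from scipy.spatial.transform import Rotation as R
def snap(ctrl,n,f):
    d=ctrl.get_image(n); cv2.imwrite(f'pics/{f}.png',d['img'][:,:,::-1]); pickle.dump(d,open(f'pics/{f}.pkl','wb')); return d
def load(f): return pickle.load(open(f'pics/{f}.pkl','rb'))
def ray(d,u,v):
    Rm=cv2.Rodrigues(np.array(d['rvec'],float))[0]; t=np.array(d['tvec'],float).ravel()
    return -Rm.T@t, Rm.T@np.array([(u-d['cx'])/d['fx'],(v-d['cy'])/d['fy'],1.])
def onz(d,u,v,z):
    o,r=ray(d,u,v); return o+r*(z-o[2])/r[2]
def proj(d,P):
    K=np.array([[d['fx'],0,d['cx']],[0,d['fy'],d['cy']],[0,0,1]])
    return cv2.projectPoints(np.array(P,float).reshape(-1,1,3),np.array(d['rvec'],float),np.array(d['tvec'],float),K,None)[0].reshape(-1,2)
def tri(d1,p1,d2,p2):
    a,r=ray(d1,*p1); b,s=ray(d2,*p2); A=np.c_[r,-s]; k=np.linalg.lstsq(A,b-a,rcond=None)[0]
    p,q=a+r*k[0],b+s*k[1]; return (p+q)/2,np.linalg.norm(p-q)
E
python3 - <<'E'
from h import *
from station import ctrl
for n in('top','side'):
    d=snap(ctrl,n,n+'0'); print(n,d['fx'],ray(d,320,240))
o=ctrl.get_obs(); print(o['t'],o['tool_pos'],o['tool_rot'],o['opening'])
E
```

```text
top 460.0144272228689 (array([ 0.40040649, -0.00316687,  0.91461876]), array([ 0.17604669,  0.00375056, -0.98438209]))
side 497.74294753715293 (array([0.25609448, 0.72992904, 0.59179451]), array([ 0.31826768, -0.76119115, -0.56511722]))
0.1 [ 0.14107989 -0.60833773  0.24917427] [-3.11938099e+00 -3.56787483e-01 -1.48749216e-05] 0.08542017965209762
```

View pics/top0.png

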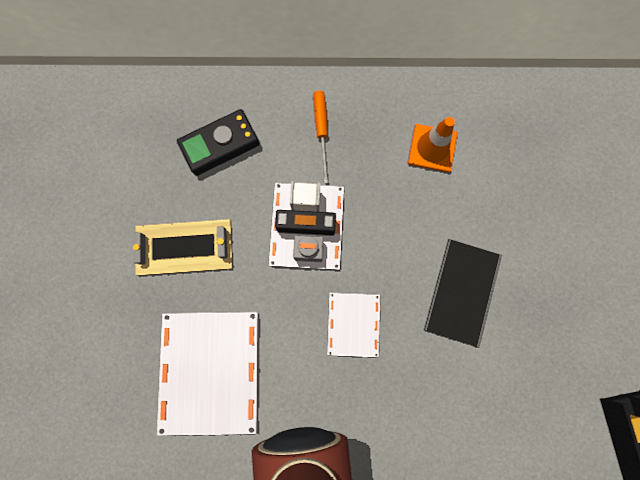

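View pics/side0.png

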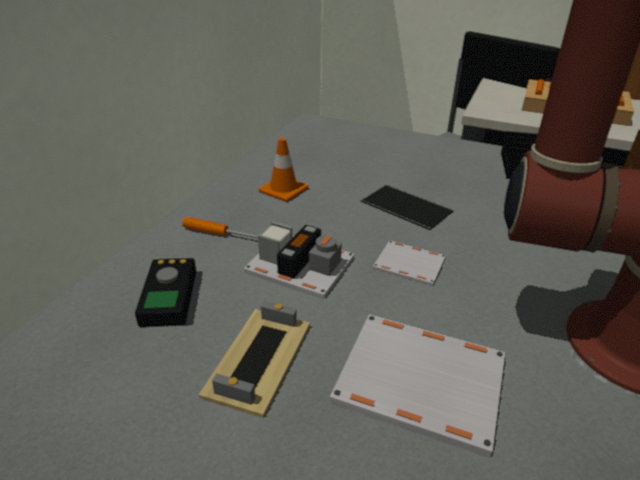

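The top view shows three base-like plates: (308,226) carrying fuse, carrier and link, a bigger one at (208,373), and a smaller one at (354,325). The side view shows them at (300,262), (420,380) and (410,262). I choose the loaded one. The cradle is at top (184,247) and the mat at top (463,293). Next I check the choice in one close crop, both views side by side.

```bash
python3 - <<'E'
from h import *
t,s=load('top0'),load('side0')
a=t['img'][170:280,260:355]; b=s['img'][210:300,235:365]
a=cv2.resize(a,(395,457),interpolation=cv2.INTER_CUBIC); b=cv2.resize(b,(395,273),interpolation=cv2.INTER_CUBIC)
c=np.zeros((457,800,3),np.uint8); c[:,:395]=a; c[:273,400:795]=b
cv2.imwrite('pics/crop1.png',c[:,:,::-1])
# plates, on their top z
def quad(mask,d,z,name):
    cs,_=cv2.findContours(mask,cv2.RETR_EXTERNAL,cv2.CHAIN_APPROX_NONE)
    c=max(cs,key=cv2.contourArea); P=np.array([onz(d,*p[0],z)[:2] for p in c],np.float32)
    r=cv2.minAreaRect(P*1000); print(name,np.round(r[0],1),np.round(r[1],1),round(r[2],1),cv2.contourArea(c))
I=t['img'].astype(int)
def box(m,x0,y0,x1,y1):
    o=np.zeros(m.shape,np.uint8);o[y0:y1,x0:x1]=m[y0:y1,x0:x1]*255;return cv2.morphologyEx(o,cv2.MORPH_CLOSE,np.ones((3,3)))
quad(box(I.max(2)<75,410,225,515,360),t,.004,'mat')
quad(box((I[:,:,0]-I[:,:,2]>50)&(I[:,:,0]>140),120,210,245,285),t,.010,'cradle')
quad(box(I.min(2)>195,262,178,350,275),t,.012,'base')
quad(box(I.min(2)>195,320,285,390,365),t,.012,'small'); quad(box(I.min(2)>195,150,305,265,440),t,.012,'big')
J=s['img'].astype(int)
quad(box(J.max(2)<60,355,180,460,232),s,.004,'mat s')
quad(box((J[:,:,0]-J[:,:,2]>40)&(J[:,:,0]>110),195,300,320,420),s,.010,'cradle s')
E
```

```text
mat [ 461.8 -279.7] [105.  189.1] 72.8 4996.5
cradle [547.7 273.6] [100.5 190.7] 4.5 3777.0
base [594.7  53. ] [ 90.2 172. ] 87.0 1577.5
small [397.2 -65.2] [ 98.2 117.8] 88.2 3046.5
big [306.5 211.6] [222.6 183.8] 1.2 11576.5
mat s [ 459.4 -275.7] [109.2 189. ] 73.1 1792.5
cradle s [546.2 274.8] [ 99.7 189.9] 4.5 5711.0
```

View pics/crop1.png

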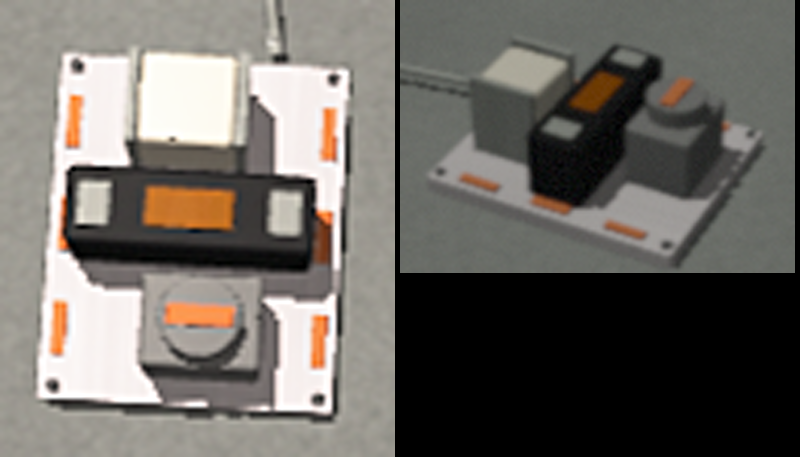

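The crop confirms the choice. At the loaded plate, the white fuse with steel ends is on the far side at top (306,193), the black carrier with its amber window at (306,220), and the grey link with its copper bar at (308,246). Next I triangulate.

```bash
cat > m.py <<'E'
from h import *
def cen(d,m,x0,y0,x1,y1):
    w=np.zeros(m.shape,np.uint8); w[y0:y1,x0:x1]=m[y0:y1,x0:x1]
    n,l,st,c=cv2.connectedComponentsWithStats(w); i=1+np.argmax(st[1:,4]); ys,xs=np.where(l==i)
    return c[i],st[i,4],np.c_[xs,ys]
def org(d,k=40,lo=110):
    I=d['img'].astype(int); return (I[:,:,0]-I[:,:,2]>k)&(I[:,:,0]>lo)
E
python3 - <<'E'
from m import *
t,s=load('top0'),load('side0')
for n,bt,bs in(('window',(290,213,320,228),(285,225,312,255)),('copper',(296,238,320,252),(310,230,340,246))):
    a,na,xa=cen(t,org(t,60,100),*bt); b,nb,xb=cen(s,org(s,40,80),*bs)
    p,e=tri(t,a,s,b); print(n,a.round(1),na,b.round(1),nb,(p*1000).round(1),round(e*1000,1))
    W=np.array([onz(t,*x,p[2])[:2] for x in xa],np.float32)*1000; print(cv2.minAreaRect(W))
# fuse top face + base holes, from crop
c=lambda x,y:(260+x/4.158-.38,170+y/4.155-.38); f=lambda x,y:(235+(x-400)/3.038-.33,210+y/3.033-.33)
T=[(138,52),(242,54),(246,147),(137,143)]; S=[(573,64),(518,40),(475,83),(528,102)]
for x,y in zip([T[0],T[1],T[2],T[3]],[None]*4): print('fuse top z68',(onz(t,*c(*x),.068)*1000).round(1))
for y in S: print('fuse side z68',(onz(s,*f(*y),.068)*1000).round(1))
B=[(64,54),(350,66),(335,414),(38,400)]; print('base',(np.array([onz(t,*c(*x),.012) for x in B])*1000).round(1))
for nm,p1,p2 in(('holeNL',(53,385),(667,245)),('hole NR',(318,398),(752,133)),('hole FL',(78,65),(440,172))):
    p,e=tri(t,c(*p1),s,f(*p2)); print(nm,(p*1000).round(1),round(e*1000,1),(onz(t,*c(*p1),.012)*1000).round(1))
# cradle stops knobs, mat corners for heights
m=np.array(t['img']).astype(int)
for nm,z in(('t',0),):
    for d,bx in((t,[(120,205,245,285)]),): pass
I=t['img'].astype(int); g=(I.min(2)>190).astype(np.uint8); a,n,x=cen(t,g,290,180,322,208); print('white face',a,n,cv2.minAreaRect(np.array([onz(t,*q,.068)[:2] for q in x],np.float32)*1000))
E
```

```text
window [304.9 219.6] 206 [299.3 239.7] 111 [592.1  29.   60. ] 0.9
((592.7189331054688, 28.871694564819336), (17.541316986083984, 41.82963562011719), 0.326131671667099)
copper [307.6 245.4] 89 [325.4 239.9] 54 [541.   22.9  70.1] 0.4
((540.9064331054688, 23.24471092224121), (9.431984901428223, 31.62917137145996), 0.3358149826526642)
fuse top z68 [664.   52.8  68. ]
fuse top z68 [663.3   4.9  68. ]
fuse top z68 [619.2   2.8  68. ]
fuse top z68 [620.8  52.5  68. ]
fuse side z68 [612.8  18.2  68. ]
fuse side z68 [657.3   7.5  68. ]
fuse side z68 [658.3  62.3  68. ]
fuse side z68 [619.2  67.1  68. ]
base [[680.2  92.8  12. ]
 [674.9 -47.5  12. ]
 [503.5 -39.9  12. ]
 [509.3 101.1  12. ]]
holeNL [516.   94.   11.7] 1.2 [516.6  94.1  12. ]
hole NR [509.8 -32.1  12.2] 2.5 [511.1 -31.8  12. ]
hole FL [674.5  85.8  10.5] 1.2 [674.7  85.8  12. ]
white face [304.57494407 193.22818792] 447 ((642.185791015625, 29.97568702697754), (41.832218170166016, 40.70563507080078), 86.6998519897461)
```

Measured heights match the text: window 60 mm (12+48), copper top 70 mm (text 72) and base top about 12 mm. The base is about 171 x 140 mm with yaw about -2.5°. Next I check the fuse, mat and cradle heights across the two views and compute the first move.

```bash
cat > go.py <<'E'
from h import *
import sys
from station import ctrl
def go(x,y,z,yaw):
    o=ctrl.get_obs(); r=R.from_rotvec(o['tool_rot']); M=r.as_matrix()
    d=M.T@(np.array([x,y,z])-np.array(o['tool_pos'])*1000)/10
    cur=np.degrees(np.arctan2(M[1,0],M[0,0])); dy=(yaw-cur+180)%360-180
    print('t',round(o['t'],1),'pos',(np.array(o['tool_pos'])*1000).round(1),'yaw',cur.round(1),'open',round(o['opening']*1000,1),'grip',round(o['grip_force'],1),'F',np.round(o['contact_force'],1),'q',np.round(o['q'],2))
    print('-> dx dy dz cm',d.round(2),'turn',round(-dy,1))
if __name__=='__main__': go(*map(float,sys.argv[1:5]))
E
python3 go.py 642 29 250 -2.5; python3 - <<'E'
from m import *
t,s=load('top0'),load('side0')
c=lambda x,y:(260+x/4.158-.38,170+y/4.155-.38); f=lambda x,y:(235+(x-400)/3.038-.33,210+y/3.033-.33)
for nm,a,b in(('fuse near +y',(137,143),(528,102)),('fuse far +y',(138,52),(475,83))):
    p,e=tri(t,c(*a),s,f(*b)); print(nm,(p*1000).round(1),round(e*1000,1))
def quad(d,m,b):
    _,_,x=cen(d,m.astype(np.uint8),*b); q=cv2.boxPoints(cv2.minAreaRect(x.astype(np.float32))); return x
def ext(d,m,b): # extreme pixels by fitted 4-gon
    _,_,x=cen(d,m.astype(np.uint8),*b); h=cv2.convexHull(x.astype(np.int32)); return cv2.approxPolyN(h,4,ensure_convex=True).reshape(-1,2)
I=t['img'];J=s['img']
for nm,A,B,z in(('mat',ext(t,I.max(2)<75,(410,225,515,360)),ext(s,J.max(2)<60,(355,180,460,232)),.004),('cradle',ext(t,org(t,50,140),(120,210,245,285)),ext(s,org(s),(195,300,320,420)),.01)):
    out=[]
    for a in A:
        wa=onz(t,*a,z); b=min(B,key=lambda q:np.linalg.norm(onz(s,*q,z)-wa)); p,e=tri(t,a,s,b); out.append(p*1000)
    print(nm,np.round(out,1).tolist(),np.mean(out,0).round(1))
E
```

```text
t 0.1 pos [ 141.1 -608.3  249.2] yaw 13.0 open 85.4 grip 0.0 F [-0.6 -1.1  0.8] q [-1.46  0.05  1.61 -0.    1.48 -0.12]
-> dx dy dz cm [ 6.319e+01 -5.078e+01  3.000e-02] turn 15.5
fuse near +y [625.   53.7  57.4] 2.9
fuse far +y [665.2  52.9  60.7] 2.2
mat [[354.1, -302.8, 1.2], [386.6, -203.8, -1.2], [569.1, -265.3, -4.5], [535.7, -358.8, 1.4]] [ 461.4 -282.7   -0.8]
cradle [[489.4, 365.1, 8.5], [589.9, 372.8, 8.4], [605.6, 182.1, 7.4], [504.2, 175.6, 10.3]] [547.3 273.9   8.6]
```

Mat and cradle heights agree with the text (about 0 and 9 mm, against 4 and 10). The fuse corners I read by eye gave about 59 mm where 68 is expected, so I redo that with the centroid of the bright top face. Meanwhile the arm starts towards the fuse at z = 250 mm.

```bash
python3 - <<'E'
from m import *
t,s=load('top0'),load('side0')
J=s['img'].astype(int); print(J[226:256:3,255:297:4].max(2))
for th in(125,140,150,160):
    b,n,x=cen(s,(J.min(2)>th).astype(np.uint8),255,222,297,262); p,e=tri(t,(304.9,193.4),s,b); print(th,b.round(1),n,(p*1000).round(1),round(e*1000,1))
print(proj(s,np.array([[x,y,68] for x in(620,664) for y in (1,57)])/1000).round(1).tolist(), proj(t,np.array([[x,y,68] for x in(620,664) for y in (1,57)])/1000).round(1).tolist())
E
```

```text
[[107 105 107 108 157 139  83  90 116 111 108]
 [107 110 109 144 171 170 170 161 110  70 109]
 [105 108 124 172 172 170 171 171 157  66 106]
 [119 110 151 171 171 172 172 166  88  61  43]
 [100  70  79 104 136 163 172 108  78  44  63]
 [ 71  70  74  73  73  85 103  75  71  30 108]
 [110  76  74  73  74  74  66  75  27  75 106]
 [109  77  73  74  75  74  68  46  23  23  27]
 [108  80  74  74  76  72  51  75 116  88  31]
 [109  92  72  71  72  73  21  82 120 120  24]]
125 [275.  232.6] 242 [643.1  29.5  62.5] 0.6
140 [275.1 232.4] 206 [642.9  29.5  62.9] 0.8
150 [275.1 232.5] 167 [642.9  29.5  62.8] 0.8Traceback (most recent call last):
  File "<stdin>", line 5, in <module>
  File "m.py", line 4, in cen
    n,l,st,c=cv2.connectedComponentsWithStats(w); i=1+np.argmax(st[1:,4]); ys,xs=np.where(l==i)
                                                      ~~~~~~~~~^^^^^^^^^^
    return _wrapfunc(a, 'argmax', axis=axis, out=out, **kwds)
    return bound(*args, **kwds)
ValueError: attempt to get argmax of an empty sequence
```

Request:
servo_tool(increments=[[[8.5, 4, -3, 0, 3], [8.5, 8, -6.5, 0, 7], [8.5, 12, -10, 0, 11], [8.5, 16, -13, 0, 15.5], [8.5, 20, -16, 0, 15.5]]])

```text
t: 0.6
tool_pos: [0.2965, -0.4107, 0.2498]
tool_rot: [-3.14, 0.07, 0.0]
contact_force: [-0.2, -0.5, 1.0]
opening: 0.0853
grip_force: 0.0
```

Request:
servo_tool(increments=[[[8.5, 2.7, -3.7, 0, 0], [8.5, 5.4, -7.4, 0, 0], [8.5, 8.1, -11.1, 0, 0], [8.5, 10.8, -14.8, 0, 0], [8.5, 13.5, -18.5, 0, 0]]])

```text
t: 1.1
tool_pos: [0.4392, -0.2317, 0.2499]
tool_rot: [-3.141, 0.067, 0.0]
contact_force: [1.1, -0.3, -0.3]
opening: 0.085
grip_force: 0.0
```

Request:
servo_tool(increments=[[[8.5, 2.7, -3.7, 0, 0], [8.5, 5.4, -7.4, 0, 0], [8.5, 8.1, -11.1, 0, 0], [8.5, 10.8, -14.8, 0, 0], [8.5, 13.5, -18.5, 0, 0]]])

```text
t: 1.6
tool_pos: [0.582, -0.0526, 0.2498]
tool_rot: [3.141, -0.067, -0.001]
contact_force: [0.8, -0.2, 0.2]
opening: 0.085
grip_force: 0.0
```

Request:
servo_tool(increments=[[[8.5, 2.6, -3.8, 2, 0], [8.5, 5.2, -8.1, 6, 0], [8.5, 5.2, -8.1, 10, 0], [8.5, 5.2, -8.1, 12, 0], [8.5, 5.2, -8.1, 12, 0]]])

```text
t: 2.1
tool_pos: [0.6333, 0.0251, 0.1243]
tool_rot: [-3.14, 0.065, 0.016]
contact_force: [-0.9, 0.1, -0.4]
opening: 0.085
grip_force: 0.0
```

```bash
python3 go.py 642 29.3 40 -2.5; python3 - <<'E'
from h import *
from station import ctrl
d=snap(ctrl,'side','side1'); 
cv2.imwrite('pics/c2.png',cv2.resize(d['img'][130:310,190:390],(800,600)[:2] if 0 else (660,594),interpolation=cv2.INTER_CUBIC)[:,:,::-1])
E
```

```text
t 2.1 pos [633.3  25.1 124.3] yaw -2.4 open 85.0 grip 0.0 F [-0.9  0.1 -0.4] q [-0.08  0.18  1.69 -0.    1.28  1.53]
-> dx dy dz cm [ 0.94 -0.45  8.42] turn 0.1
```

View pics/c2.png

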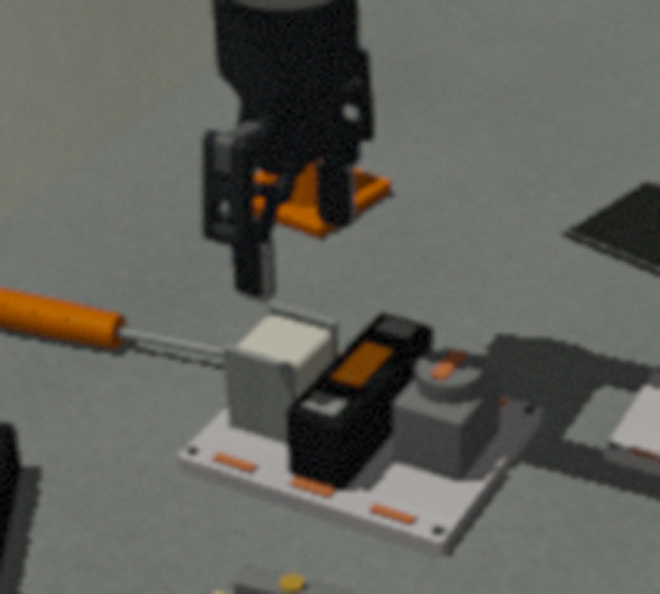

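The gripper is over the fuse in side crop (240,250). The fuse is at (280,375), the carrier at (360,400), and the screwdriver shaft ends at (225,355), clear of the finger. I let it settle.

Request:
servo_tool(increments=[[[8.5, 0, 0, 0, 0], [8.5, 0, 0, 0, 0]]])

```text
t: 2.35
tool_pos: [0.6383, 0.0237, 0.1332]
tool_rot: [3.141, -0.068, 0.007]
contact_force: [-0.4, 0.2, 0.7]
opening: 0.0851
grip_force: 0.0
```

```bash
python3 go.py 642 29.3 40 -2.5
```

```text
t 2.4 pos [638.3  23.7 133.2] yaw -2.5 open 85.1 grip 0.0 F [-0.4  0.2  0.7] q [-0.08  0.18  1.68  0.    1.28  1.53]
-> dx dy dz cm [ 0.31 -0.58  9.32] turn 0.0
```

Request:
servo_tool(increments=[[[8.5, 0.3, -0.6, 1, 0], [8.5, 0.3, -0.6, 3, 0], [8.5, 0.3, -0.6, 5, 0], [8.5, 0.3, -0.6, 5.5, 0], [8.5, 0.3, -0.6, 5.5, 0]]])

```text
t: 2.85
tool_pos: [0.6395, 0.0302, 0.0745]
tool_rot: [-3.141, 0.067, 0.003]
contact_force: [0.1, -0.1, 0.3]
opening: 0.0852
grip_force: 0.0
```

```bash
python3 go.py 642 29.3 40 -2.5; python3 - <<'E'
from h import *
from station import ctrl
d=snap(ctrl,'top','top1'); e=snap(ctrl,'side','side2')
o=np.zeros((460,800,3),np.uint8)
o[:,:395]=cv2.resize(d['img'][150:270,255:358],(395,460),interpolation=cv2.INTER_CUBIC); o[:,400:]=cv2.resize(e['img'][180:295,235:335],(400,460),interpolation=cv2.INTER_CUBIC)
cv2.imwrite('pics/c3.png',o[:,:,::-1])
E
```

```text
t 2.9 pos [639.5  30.2  74.5] yaw -2.5 open 85.2 grip 0.0 F [ 0.1 -0.1  0.3] q [-0.07  0.25  1.7   0.    1.19  1.54]
-> dx dy dz cm [0.26 0.08 3.45] turn 0.0
```

View pics/c3.png

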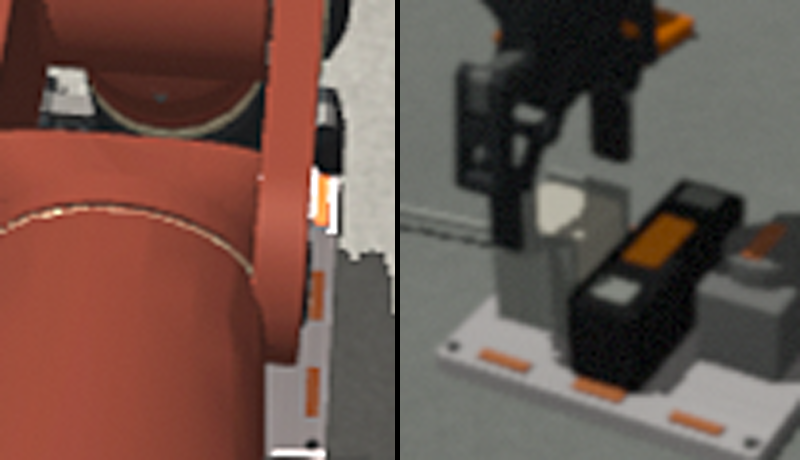

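Side crop: the left finger is in front of the fuse's +y steel end at (510,200), the right finger behind it at (610,130), and the carrier at (650,280) is clear. I go down and close.

Request:
servo_tool(increments=[[[8.5, 0.2, 0, 1.2, 0], [8.5, 0.2, 0, 2.4, 0], [8.5, 0.2, 0, 3.4, 0], [8.5, 0.2, 0, 3.4, 0], [8.5, 0.2, 0, 3.4, 0]]])

```text
t: 3.45
tool_pos: [0.6415, 0.03, 0.0405]
tool_rot: [-3.141, 0.067, 0.002]
contact_force: [0.3, 0.1, -0.2]
opening: 0.085
grip_force: 0.0
```

Request:
servo_tool(increments=[[[5, 0, 0, 0, 0], [4, 0, 0, 0, 0], [4, 0, 0, 0, 0], [4, 0, 0, 0, 0], [4, 0, 0, 0, 0]]], newtons=50)

```text
t: 3.95
tool_pos: [0.6427, 0.0299, 0.0422]
tool_rot: [3.141, -0.067, 0.003]
contact_force: [0.9, -0.4, 3.2]
opening: 0.0554
grip_force: 54.5
```

```bash
python3 go.py 642 29.3 40 -2.5
```

```text
t 4.0 pos [642.7  29.9  42.2] yaw -2.5 open 55.4 grip 54.5 F [ 0.9 -0.4  3.2] q [-0.07  0.3   1.71 -0.    1.14  1.54]
-> dx dy dz cm [-0.07  0.06  0.22] turn 0.0
```

Gripped at an opening of 55 mm (56 expected), TCP 42 mm. I lift and carry it to the far half of the mat, (504,-293).

Request:
servo_tool(increments=[[[4, 0, 0, -1, 0], [4, 0, 0, -3, 0], [4, 0, 0, -6, 0], [4, 0, 0, -9, 0], [4, 0, 0, -10, 0]]])

```text
t: 4.45
tool_pos: [0.6435, 0.03, 0.1451]
tool_rot: [3.141, -0.067, 0.008]
contact_force: [1.2, 0.7, -1.7]
opening: 0.0557
grip_force: 54.2
```

Request:
servo_tool(increments=[[[4, -0.8, 2, 0, 0], [4, -2.3, 6, 0, 0], [4, -3.8, 10, 0, 0], [4, -5.3, 14, 0, 0], [4, -6.8, 18, 0, 0]]])

```text
t: 4.95
tool_pos: [0.5646, -0.1478, 0.1398]
tool_rot: [-3.14, 0.066, 0.004]
contact_force: [1.5, -0.1, -2.6]
opening: 0.0553
grip_force: 54.2
```

Request:
servo_tool(increments=[[[4, -1.5, 4, 0, 0], [4, -3, 8, 0, 0], [4, -4.8, 12, 0, 0], [4, -5.7, 14.9, 0, 0], [4, -5.7, 14.9, 0, 0]]])

```text
t: 5.45
tool_pos: [0.501, -0.2962, 0.1401]
tool_rot: [-3.141, 0.075, 0.003]
contact_force: [0.8, 0.2, -2.5]
opening: 0.0556
grip_force: 54.3
```

```bash
python3 go.py 504 -293 35 -2.5
```

```text
t 5.5 pos [ 501.  -296.2  140.1] yaw -2.7 open 55.6 grip 54.3 F [ 0.8  0.2 -2.5] q [-0.66  0.05  1.81 -0.    1.29  0.96]
-> dx dy dz cm [ 0.31 -0.33 10.51] turn -0.2
```

Request:
servo_tool(increments=[[[4, 0, 0, 2, 0], [4, 0, 0, 5, 0], [4, 0, 0, 8, 0], [4, 0, 0, 9.3, 0], [4, 0, 0, 9.3, 0]]])

```text
t: 5.95
tool_pos: [0.5012, -0.2912, 0.045]
tool_rot: [-3.137, 0.066, 0.008]
contact_force: [-0.8, -0.2, -1.9]
opening: 0.0557
grip_force: 54.3
```

Request:
servo_tool(increments=[[[4, 0, 0, 0.2, 0], [4, 0, 0, 0.2, 0]]])

```text
t: 6.15
tool_pos: [0.5042, -0.2939, 0.0479]
tool_rot: [3.139, -0.067, 0.004]
contact_force: [0.8, 0.4, -2.4]
opening: 0.0557
grip_force: 54.3
```

```bash
python3 go.py 504 -293 35 -2.5; python3 - <<'E'
from h import *
from station import ctrl
e=snap(ctrl,'side','side3')
cv2.imwrite('pics/c4.png',cv2.resize(e['img'][100:250,300:500],(760,570),interpolation=cv2.INTER_CUBIC)[:,:,::-1])
E
```

```text
t 6.2 pos [ 504.2 -293.9   47.9] yaw -2.4 open 55.7 grip 54.3 F [ 0.8  0.4 -2.4] q [-0.66  0.16  1.85  0.    1.12  0.96]
-> dx dy dz cm [-0.03 -0.09  1.29] turn 0.1
```

View pics/c4.png

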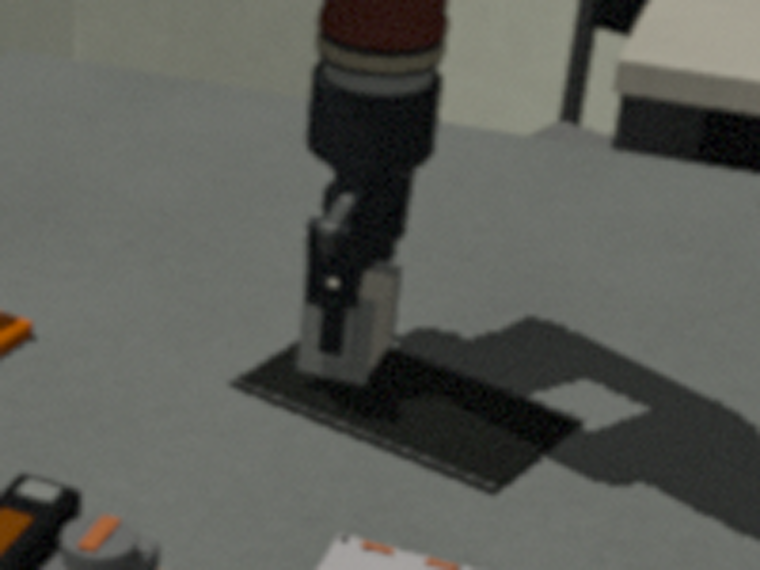

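The fuse hangs upright over the far half of the black mat (crop 345,345), well inside the edges. I lower it the last 13 mm.

Request:
servo_tool(increments=[[[4, 0, 0, 0.4, 0], [4, 0, 0, 0.8, 0], [4, 0, 0, 1.1, 0], [4, 0, 0, 1.2, 0], [4, 0, 0, 1.2, 0]]])

```text
t: 6.7
tool_pos: [0.5031, -0.2934, 0.0342]
tool_rot: [-3.141, 0.067, 0.0]
contact_force: [0.1, 0.1, -3.2]
opening: 0.0554
grip_force: 54.6
```

Request:
servo_tool(increments=[[[4, 0, 0, 0.1, 0], [4, 0, 0, 0.1, 0]]])

```text
t: 6.9
tool_pos: [0.5032, -0.2935, 0.0342]
tool_rot: [3.141, -0.067, -0.0]
contact_force: [-3.7, 1.1, 5.0]
opening: 0.0556
grip_force: 54.9
```

Contact (5 N). I release, lift and head for the link.

Request:
servo_tool(increments=[[[6, 0, 0, 0, 0], [8.5, 0, 0, 0, 0], [8.5, 0, 0, 0, 0], [8.5, 0, 0, 0, 0], [8.5, 0, 0, 0, 0]]])

```text
t: 7.4
tool_pos: [0.5031, -0.2934, 0.0332]
tool_rot: [-3.141, 0.067, -0.0]
contact_force: [-0.2, -0.8, -0.1]
opening: 0.0851
grip_force: 0.0
```

Request:
servo_tool(increments=[[[8.5, 0, 0, -1, 0], [8.5, 0, 0, -3, 0], [8.5, 0, 0, -6, 0], [8.5, 0, 0, -9, 0], [8.5, 0, 0, -11, 0]]])

```text
t: 7.9
tool_pos: [0.504, -0.294, 0.1468]
tool_rot: [3.139, -0.067, 0.005]
contact_force: [-0.1, -0.0, 0.0]
opening: 0.085
grip_force: 0.0
```

Request:
servo_tool(increments=[[[8.5, 0.3, -4, 0, 0], [8.5, 0.6, -8, 0, 0], [8.5, 0.9, -12, 0, 0], [8.5, 1.2, -16, 0, 0], [8.5, 1.5, -20, 0, 0]]])

```text
t: 8.4
tool_pos: [0.5268, -0.0927, 0.1443]
tool_rot: [3.14, -0.068, 0.002]
contact_force: [1.2, 0.1, -0.2]
opening: 0.085
grip_force: 0.0
```

Request:
servo_tool(increments=[[[8.5, 0.3, -4, 0, 0], [8.5, 0.6, -8, 0, 0], [8.5, 0.9, -11, 0, 0], [8.5, 0.9, -11.8, 0, 0], [8.5, 0.9, -11.8, 0, 0]]])

```text
t: 8.9
tool_pos: [0.5408, 0.0241, 0.1439]
tool_rot: [3.141, -0.064, 0.001]
contact_force: [0.2, -0.2, 0.3]
opening: 0.085
grip_force: 0.0
```

Request:
servo_tool(increments=[[[8.5, 0, 0, 0, 0], [8.5, 0, 0, 0, 0]]])

```text
t: 9.1
tool_pos: [0.5407, 0.0221, 0.1435]
tool_rot: [3.14, -0.07, 0.0]
contact_force: [0.1, -0.1, 0.1]
opening: 0.0851
grip_force: 0.0
```

```bash
python3 go.py 541 23 40 -2.5
```

```text
t 9.1 pos [540.7  22.1 143.5] yaw -2.5 open 85.1 grip 0.0 F [ 0.1 -0.1  0.1] q [-0.1  -0.06  1.91 -0.    1.29  1.52]
-> dx dy dz cm [ 0.03 -0.09 10.35] turn -0.0
```

Request:
servo_tool(increments=[[[8.5, 0, -0.1, 2, 0], [8.5, 0, -0.1, 5, 0], [8.5, 0, -0.1, 7, 0], [8.5, 0, -0.1, 7.5, 0], [8.5, 0, -0.1, 7.5, 0]]])

```text
t: 9.6
tool_pos: [0.5401, 0.0235, 0.0676]
tool_rot: [-3.141, 0.069, 0.003]
contact_force: [0.5, -0.1, 0.3]
opening: 0.0851
grip_force: 0.0
```

Request:
servo_tool(increments=[[[8.5, 0, 0, 1, 0], [8.5, 0, 0, 2, 0], [8.5, 0, 0, 2.8, 0], [8.5, 0, 0, 2.8, 0], [8.5, 0, 0, 2.8, 0]]])

```text
t: 10.1
tool_pos: [0.5405, 0.0244, 0.0401]
tool_rot: [-3.141, 0.067, 0.001]
contact_force: [0.2, -0.4, 0.2]
opening: 0.085
grip_force: 0.0
```

Request:
servo_tool(increments=[[[5, 0, 0, 0, 0], [4, 0, 0, 0, 0], [4, 0, 0, 0, 0], [4, 0, 0, 0, 0], [4, 0, 0, 0, 0]]], newtons=50)

```text
t: 10.6
tool_pos: [0.5414, 0.0243, 0.0411]
tool_rot: [3.141, -0.067, 0.003]
contact_force: [1.3, -0.5, 3.1]
opening: 0.0555
grip_force: 54.9
```

```bash
python3 go.py 541 23 40 -2.5
```

```text
t 10.6 pos [541.4  24.3  41.1] yaw -2.4 open 55.5 grip 54.9 F [ 1.3 -0.5  3.1] q [-0.09  0.08  1.96 -0.    1.1   1.52]
-> dx dy dz cm [-0.04  0.13  0.11] turn 0.1
```

Request:
servo_tool(increments=[[[4, 0, 0, -1, 0], [4, 0, 0, -3, 0], [4, 0, 0, -6, 0], [4, 0, 0, -9, 0], [4, 0, 0, -10, 0]]])

```text
t: 11.1
tool_pos: [0.5421, 0.0243, 0.1436]
tool_rot: [3.141, -0.067, 0.008]
contact_force: [0.7, -0.3, -1.2]
opening: 0.0552
grip_force: 54.5
```

Request:
servo_tool(increments=[[[4, -0.7, 2, 0, 0], [4, -2.1, 6, 0, 0], [4, -3.6, 10, 0, 0], [4, -5.1, 14, 0, 0], [4, -6.6, 18, 0, 0]]])

```text
t: 11.6
tool_pos: [0.4653, -0.1535, 0.1389]
tool_rot: [-3.14, 0.066, 0.003]
contact_force: [1.2, 0.0, -2.4]
opening: 0.0551
grip_force: 54.4
```

Request:
servo_tool(increments=[[[4, -1.5, 4, 0, 0], [4, -3, 8, 0, 0], [4, -4, 10.5, 0, 0], [4, -4.4, 11.5, 0, 0], [4, -4.4, 11.5, 0, 0]]])

```text
t: 12.1
tool_pos: [0.4173, -0.266, 0.1393]
tool_rot: [-3.139, 0.071, 0.002]
contact_force: [0.1, 0.2, -2.0]
opening: 0.0555
grip_force: 54.4
```

Request:
servo_tool(increments=[[[4, 0, 0, 2, 0], [4, 0, 0, 5, 0], [4, 0, 0, 8, 0], [4, 0, 0, 9, 0], [4, 0, 0, 9, 0]]])

```text
t: 12.6
tool_pos: [0.4173, -0.2635, 0.0482]
tool_rot: [-3.137, 0.065, 0.006]
contact_force: [0.1, 0.1, -3.2]
opening: 0.055
grip_force: 54.3
```

Request:
servo_tool(increments=[[[4, 0, 0, 0, 0], [4, 0, 0, 0, 0]]])

```text
t: 12.8
tool_pos: [0.4195, -0.2664, 0.0522]
tool_rot: [3.139, -0.066, 0.004]
contact_force: [-0.0, 0.1, -2.2]
opening: 0.0552
grip_force: 54.3
```

```bash
python3 go.py 418 -266 34 -2.5
```

```text
t 12.8 pos [ 419.5 -266.4   52.2] yaw -2.4 open 55.2 grip 54.3 F [-0.   0.1 -2.2] q [-0.72 -0.04  2.06  0.    1.12  0.9 ]
-> dx dy dz cm [-0.16 -0.04  1.82] turn 0.1
```

Request:
servo_tool(increments=[[[4, 0, 0, 0.5, 0], [4, 0, 0, 1, 0], [4, 0, 0, 1.4, 0], [4, 0, 0, 1.5, 0], [4, 0, 0, 1.5, 0]]])

```text
t: 13.3
tool_pos: [0.4179, -0.2655, 0.0349]
tool_rot: [-3.14, 0.067, 0.001]
contact_force: [0.4, -0.4, -2.7]
opening: 0.0553
grip_force: 54.4
```

Request:
servo_tool(increments=[[[4, 0, 0, 0.1, 0], [4, 0, 0, 0.1, 0]]])

```text
t: 13.5
tool_pos: [0.4182, -0.2658, 0.0343]
tool_rot: [3.141, -0.067, 0.0]
contact_force: [0.6, 0.4, -1.7]
opening: 0.0553
grip_force: 54.4
```

Request:
servo_tool(increments=[[[4, 0, 0, 0.1, 0], [4, 0, 0, 0.1, 0]]])

```text
t: 13.7
tool_pos: [0.4182, -0.2657, 0.0333]
tool_rot: [-3.141, 0.067, 0.0]
contact_force: [0.6, -0.8, -1.6]
opening: 0.0553
grip_force: 54.4
```

Request:
servo_tool(increments=[[[4, 0, 0, 0.05, 0], [4, 0, 0, 0.05, 0]]])

```text
t: 13.9
tool_pos: [0.4183, -0.2658, 0.0331]
tool_rot: [3.141, -0.067, 0.0]
contact_force: [-1.4, 1.3, 0.1]
opening: 0.0551
grip_force: 54.8
```

Contact. I release, rise, travel over the carrier and turn 90°.

Request:
servo_tool(increments=[[[6, 0, 0, 0, 0], [8.5, 0, 0, 0, 0], [8.5, 0, 0, 0, 0], [8.5, 0, 0, 0, 0], [8.5, 0, 0, 0, 0]]])

```text
t: 14.4
tool_pos: [0.4183, -0.2658, 0.0329]
tool_rot: [3.141, -0.067, 0.0]
contact_force: [0.0, 0.2, 0.7]
opening: 0.085
grip_force: 0.0
```

Request:
servo_tool(increments=[[[8.5, 0, 0, -1, 0], [8.5, 0, 0, -3, 0], [8.5, 0, 0, -6, 0], [8.5, 0, 0, -9, 0], [8.5, 0, 0, -12, 0]]])

```text
t: 14.9
tool_pos: [0.4181, -0.2657, 0.1547]
tool_rot: [3.14, -0.067, 0.001]
contact_force: [-0.0, -0.4, -0.1]
opening: 0.085
grip_force: 0.0
```

Request:
servo_tool(increments=[[[8.5, 2.1, -4, 0, 0], [8.5, 4.2, -8, 0, 0], [8.5, 6.3, -12, 0, 0], [8.5, 8.4, -16, 0, 0], [8.5, 10.5, -20, 0, 0]]])

```text
t: 15.4
tool_pos: [0.5325, -0.0687, 0.1539]
tool_rot: [3.14, -0.067, 0.002]
contact_force: [0.3, -1.0, 0.7]
opening: 0.0853
grip_force: 0.0
```

Request:
servo_tool(increments=[[[8.5, 2.1, -4, 0, -8], [8.5, 4.2, -8, 0, -16], [8.5, 5.6, -10.2, 0, -24], [8.5, 5.6, -10.2, 0, -32], [8.5, 5.6, -10.2, 0, -40]]])

```text
t: 15.9
tool_pos: [0.5924, 0.0303, 0.1535]
tool_rot: [2.97, 1.023, 0.001]
contact_force: [-0.5, -0.0, -0.5]
opening: 0.0849
grip_force: 0.0
```

Request:
servo_tool(increments=[[[8.5, 0, 0, 0, -8], [8.5, 0, 0, 0, -16], [8.5, 0, 0, 0, -24], [8.5, 0, 0, 0, -32], [8.5, 0, 0, 0, -40]]])

```text
t: 16.4
tool_pos: [0.592, 0.0291, 0.1537]
tool_rot: [2.443, 1.974, 0.001]
contact_force: [-0.1, 0.2, -0.9]
opening: 0.0848
grip_force: 0.0
```

Request:
servo_tool(increments=[[[8.5, 0, 0, 0, -8], [8.5, 0, 0, 0, -10], [8.5, 0, 0, 0, -10]]])

```text
t: 16.7
tool_pos: [0.5921, 0.0292, 0.1536]
tool_rot: [2.268, 2.173, 0.001]
contact_force: [0.6, 0.5, -0.2]
opening: 0.0846
grip_force: 0.0
```

```bash
python3 go.py 592 28.7 39 87.5;  python3 - <<'E'
from h import *
from station import ctrl
e=snap(ctrl,'side','side4')
cv2.imwrite('pics/c5.png',cv2.resize(e['img'][110:310,235:475],(720,600),interpolation=cv2.INTER_CUBIC)[:,:,::-1])
E
```

```text
t 16.7 pos [592.1  29.2 153.6] yaw 87.5 open 84.6 grip 0.0 F [ 0.6  0.5 -0.2] q [-0.08  0.05  1.78  0.    1.31 -0.03]
-> dx dy dz cm [-0.05 -0.02 11.46] turn 0.0
```

View pics/c5.png

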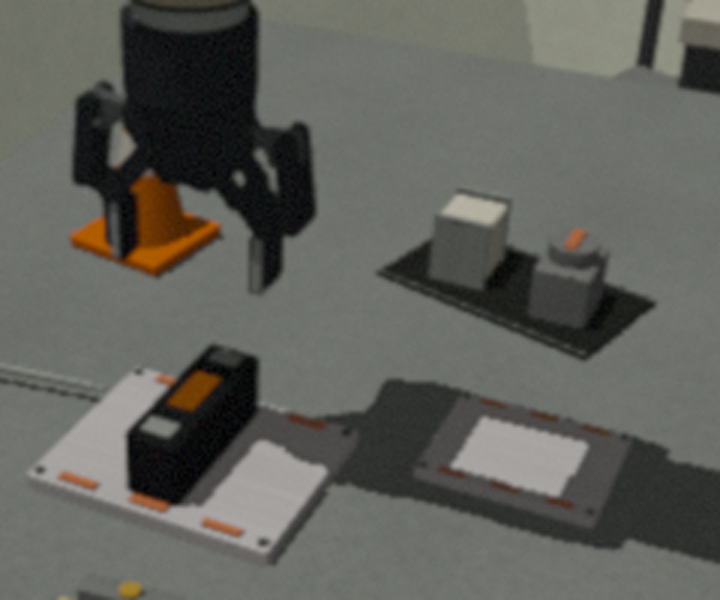

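Fuse (470,240) and link (570,280) stand upright on the mat, the carrier (190,420) is alone on the base, and the turned gripper is above it. I go down and grip across the width.

Request:
servo_tool(increments=[[[8.5, 0, 0, 2, 0], [8.5, 0, 0, 5, 0], [8.5, 0, 0, 8, 0], [8.5, 0, 0, 9, 0], [8.5, 0, 0, 9, 0]]])

```text
t: 17.25
tool_pos: [0.5905, 0.0292, 0.0611]
tool_rot: [-2.267, -2.171, 0.004]
contact_force: [0.5, 0.4, 0.8]
opening: 0.0851
grip_force: 0.0
```

Request:
servo_tool(increments=[[[8.5, 0, 0, 1, 0], [8.5, 0, 0, 2, 0], [8.5, 0, 0, 2.3, 0], [8.5, 0, 0, 2.3, 0], [8.5, 0, 0, 2.3, 0]]])

```text
t: 17.75
tool_pos: [0.5922, 0.0291, 0.0402]
tool_rot: [2.268, 2.173, 0.001]
contact_force: [1.0, 0.9, 0.5]
opening: 0.0851
grip_force: 0.0
```

Request:
servo_tool(increments=[[[6, 0, 0, 0, 0], [4, 0, 0, 0, 0], [3, 0, 0, 0, 0], [2.5, 0, 0, 0, 0], [2.5, 0, 0, 0, 0]]], newtons=50)

```text
t: 18.25
tool_pos: [0.5924, 0.0291, 0.0402]
tool_rot: [2.268, 2.173, 0.001]
contact_force: [0.0, 0.3, 1.7]
opening: 0.0377
grip_force: 51.8
```

Request:
servo_tool(increments=[[[2.5, 0, 0, 0, 0], [2.5, 0, 0, 0, 0]]])

```text
t: 18.45
tool_pos: [0.5924, 0.0291, 0.0402]
tool_rot: [2.268, 2.173, 0.001]
contact_force: [0.7, -0.9, 1.9]
opening: 0.0373
grip_force: 51.8
```

```bash
python3 go.py 547 274 150 94.5
```

```text
t 18.4 pos [592.4  29.1  40.2] yaw 87.6 open 37.3 grip 51.8 F [ 0.7 -0.9  1.9] q [-0.08  0.2   1.83  0.    1.11 -0.03]
-> dx dy dz cm [ 24.27  -5.57 -10.98] turn -6.9
```

Request:
servo_tool(increments=[[[2.5, 0, 0, -1, 0], [2.5, 0, 0, -3, 0], [2.5, 0, 0, -6, 0], [2.5, 0, 0, -9, 0], [2.5, 0, 0, -9, 0]]])

```text
t: 18.95
tool_pos: [0.5947, 0.029, 0.135]
tool_rot: [2.264, 2.169, 0.009]
contact_force: [0.2, 0.5, -1.2]
opening: 0.0379
grip_force: 51.7
```

Request:
servo_tool(increments=[[[2.5, 2, -0.5, 0, 0], [2.5, 6, -1.4, 0, 0], [2.5, 10, -2.3, 0, 0], [2.5, 14, -3.2, 0, 0], [2.5, 18, -4.1, 0, 0]]])

```text
t: 19.45
tool_pos: [0.5569, 0.2118, 0.1277]
tool_rot: [-2.268, -2.172, 0.004]
contact_force: [1.0, 0.6, -2.3]
opening: 0.0377
grip_force: 51.6
```

Request:
servo_tool(increments=[[[2.5, 3, -0.7, 0, -2], [2.5, 5.2, -1.3, 0, -5], [2.5, 6.3, -1.5, 0, -7], [2.5, 6.3, -1.5, 0, -7], [2.5, 6.3, -1.5, 0, -7]]])

```text
t: 19.95
tool_pos: [0.5461, 0.2734, 0.1289]
tool_rot: [-2.132, -2.307, 0.003]
contact_force: [1.1, -0.2, -2.0]
opening: 0.0374
grip_force: 51.6
```

Request:
servo_tool(increments=[[[2.5, 0, 0, 0, 0], [2.5, 0, 0, 0, 0]]])

```text
t: 20.15
tool_pos: [0.5467, 0.2732, 0.1297]
tool_rot: [2.133, 2.306, -0.0]
contact_force: [0.2, 0.6, -2.6]
opening: 0.0377
grip_force: 51.6
```

```bash
python3 go.py 547 274 38 94.5
```

```text
t 20.1 pos [546.7 273.2 129.7] yaw 94.5 open 37.7 grip 51.6 F [ 0.2  0.6 -2.6] q [ 0.34  0.12  1.75 -0.    1.27  0.26]
-> dx dy dz cm [0.08 0.04 9.17] turn -0.0
```

Request:
servo_tool(increments=[[[2.5, 0.1, 0, 2, 0], [2.5, 0.1, 0, 5, 0], [2.5, 0.1, 0, 7, 0], [2.5, 0.1, 0, 8, 0], [2.5, 0.1, 0, 8, 0]]])

```text
t: 20.65
tool_pos: [0.5453, 0.2744, 0.0481]
tool_rot: [-2.131, -2.306, 0.005]
contact_force: [0.2, -1.0, -1.2]
opening: 0.0375
grip_force: 51.5
```

Request:
servo_tool(increments=[[[2.5, 0, 0, 0, 0], [2.5, 0, 0, 0.3, 0], [2.5, 0, 0, 0.3, 0]]])

```text
t: 20.95
tool_pos: [0.547, 0.2755, 0.0479]
tool_rot: [2.131, 2.307, 0.003]
contact_force: [-0.6, -0.1, -3.1]
opening: 0.0377
grip_force: 51.5
```

```bash
python3 go.py 547 274 38 94.5;  python3 - <<'E'
from h import *
from station import ctrl
e=snap(ctrl,'side','side5')
cv2.imwrite('pics/c6.png',cv2.resize(e['img'][260:430,170:350],(630,595),interpolation=cv2.INTER_CUBIC)[:,:,::-1])
E
```

```text
t 20.9 pos [547.  275.5  47.9] yaw 94.5 open 37.7 grip 51.5 F [-0.6 -0.1 -3.1] q [0.35 0.23 1.78 0.   1.13 0.27]
-> dx dy dz cm [-0.15 -0.02  0.99] turn 0.0
```

View pics/c6.png

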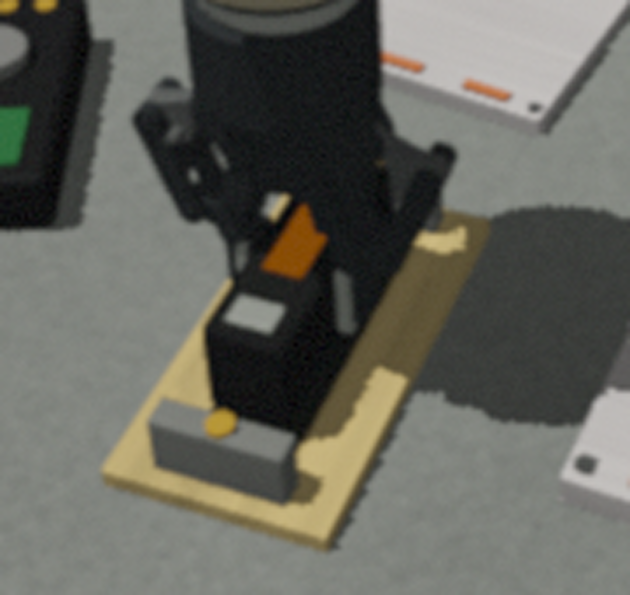

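The carrier (260,360) is parallel to the cradle board and clear of the end stop (225,440). I lower it to contact.

Request:
servo_tool(increments=[[[2.5, -0.1, 0, 0.3, 0], [2.5, -0.1, 0, 0.6, 0], [2.5, -0.1, 0, 0.8, 0], [2.5, -0.1, 0, 0.8, 0]]])

```text
t: 21.4
tool_pos: [0.5463, 0.2743, 0.0386]
tool_rot: [-2.131, -2.308, 0.0]
contact_force: [0.1, 0.9, -2.0]
opening: 0.0376
grip_force: 51.4
```

Request:
servo_tool(increments=[[[2.5, 0, 0, 0.1, 0], [2.5, 0, 0, 0.1, 0]]])

```text
t: 21.6
tool_pos: [0.5465, 0.2744, 0.0382]
tool_rot: [2.131, 2.308, -0.0]
contact_force: [-1.7, -0.9, 0.7]
opening: 0.0372
grip_force: 51.7
```

Request:
servo_tool(increments=[[[2.5, 0, 0, 0.1, 0], [2.5, 0, 0, 0.1, 0]]])

```text
t: 21.8
tool_pos: [0.5465, 0.2744, 0.0382]
tool_rot: [-2.131, -2.308, 0.001]
contact_force: [-4.9, -1.4, 7.2]
opening: 0.0374
grip_force: 52.5
```

Request:
servo_tool(increments=[[[5, 0, 0, 0, 0], [8.5, 0, 0, 0, 0], [8.5, 0, 0, 0, 0], [8.5, 0, 0, 0, 0], [8.5, 0, 0, 0, 0]]])

```text
t: 22.3
tool_pos: [0.5464, 0.2743, 0.0367]
tool_rot: [-2.131, -2.308, 0.0]
contact_force: [-0.6, -0.2, -0.3]
opening: 0.0849
grip_force: 0.0
```

Request:
servo_tool(increments=[[[8.5, 0, 0, -1, 0], [8.5, 0, 0, -3, 0], [8.5, 0, 0, -6, 0], [8.5, 0, 0, -9, 0], [8.5, 0, 0, -11, 0]]])

```text
t: 22.8
tool_pos: [0.5474, 0.2747, 0.1504]
tool_rot: [2.13, 2.307, 0.005]
contact_force: [0.1, 0.1, 0.8]
opening: 0.0848
grip_force: 0.0
```

Request:
servo_tool(increments=[[[8.5, -4.2, -1.4, 0, 0], [8.5, -8.4, -2.8, 0, 0], [8.5, -12.6, -4.1, 0, 0], [8.5, -16.8, -5.5, 0, 0], [8.5, -21, -6.8, 0, 0]]])

```text
t: 23.3
tool_pos: [0.4948, 0.0581, 0.1477]
tool_rot: [2.13, 2.308, 0.001]
contact_force: [0.4, 0.1, -0.6]
opening: 0.0849
grip_force: 0.0
```

Request:
servo_tool(increments=[[[8.5, -4.2, -1.4, 0, 0], [8.5, -8.4, -2.8, 0, 0], [8.5, -12.6, -4.1, 0, 0], [8.5, -16.8, -5.5, 0, 0], [8.5, -21, -6.8, 0, 0]]])

```text
t: 23.8
tool_pos: [0.4436, -0.1569, 0.1479]
tool_rot: [2.13, 2.307, 0.001]
contact_force: [1.3, -1.0, -0.4]
opening: 0.0849
grip_force: 0.0
```

Request:
servo_tool(increments=[[[8.5, -4.2, -1.4, 0, 8], [8.5, -8.4, -2.8, 0, 16], [8.5, -10.8, -3.5, 0, 24], [8.5, -10.8, -3.5, 0, 32], [8.5, -10.8, -3.5, 0, 40]]])

```text
t: 24.3
tool_pos: [0.4176, -0.2668, 0.1477]
tool_rot: [2.797, 1.428, 0.001]
contact_force: [-1.2, -0.5, -0.3]
opening: 0.085
grip_force: 0.0
```

Request:
servo_tool(increments=[[[8.5, 0, 0, 0, 8], [8.5, 0, 0, 0, 16], [8.5, 0, 0, 0, 24], [8.5, 0, 0, 0, 32], [8.5, 0, 0, 0, 40]]])

```text
t: 24.8
tool_pos: [0.418, -0.2657, 0.1477]
tool_rot: [3.117, 0.389, 0.001]
contact_force: [0.3, -0.2, -0.6]
opening: 0.0851
grip_force: 0.0
```

Request:
servo_tool(increments=[[[8.5, 0, 0, 0, 8], [8.5, 0, 0, 0, 17], [8.5, 0, 0, 0, 17], [8.5, 0, 0, 0, 17]]])

```text
t: 25.2
tool_pos: [0.4179, -0.2657, 0.1473]
tool_rot: [3.14, -0.063, 0.001]
contact_force: [-0.7, -0.3, -0.3]
opening: 0.0849
grip_force: 0.0
```

```bash
python3 go.py 418.2 -265.8 35 -2.5; python3 - <<'E'
from m import *
from station import ctrl
t=snap(ctrl,'top','top2'); s=snap(ctrl,'side','side6')
def quad(d,m,b,z):
    w=np.zeros(m.shape,np.uint8); x0,y0,x1,y1=b; w[y0:y1,x0:x1]=m[y0:y1,x0:x1]
    c=max(cv2.findContours(w,cv2.RETR_EXTERNAL,cv2.CHAIN_APPROX_NONE)[0],key=cv2.contourArea)
    return cv2.minAreaRect(np.array([onz(d,*p[0],z)[:2] for p in c],np.float32)*1000)
I=t['img'].astype(int);
a,n,x=cen(t,org(t,60,100)&(I[:,:,1]<140),165,230,200,262)
J=s['img'].astype(int); b,m,y=cen(s,org(s,40,80)&(J[:,:,1]<100),230,320,290,380)
p,e=tri(t,a,s,b); print('carrier window',a,n,b,m,(p*1000).round(1),e)
print(cv2.minAreaRect(np.array([onz(t,*q,.058)[:2] for q in x],np.float32)*1000))
o=np.zeros((500,800,3),np.uint8); o[:250,:400]=cv2.resize(t['img'][205:290,120:256],(400,250)); o[:,400:]=cv2.resize(s['img'][285:425,195:307],(400,500))
o[250:500,:400]=cv2.resize(t['img'][225:355,410:618],(400,250)); cv2.imwrite('pics/c7.png',o[:,:,::-1])
E
```

```text
t 25.2 pos [ 417.9 -265.7  147.3] yaw -2.3 open 84.9 grip 0.0 F [-0.7 -0.3 -0.3] q [-0.72 -0.18  2.01  0.    1.31  0.89]
-> dx dy dz cm [ 0.02  0.   11.23] turn 0.2
carrier window [175.04807692 242.63942308] 208 [256.58874459 332.71861472] 231 [546.6 274.1  58.1] 0.0006190974602013126
((547.1416015625, 274.2828369140625), (19.22896957397461, 37.85779571533203), 3.8326637744903564)
```

View pics/c7.png

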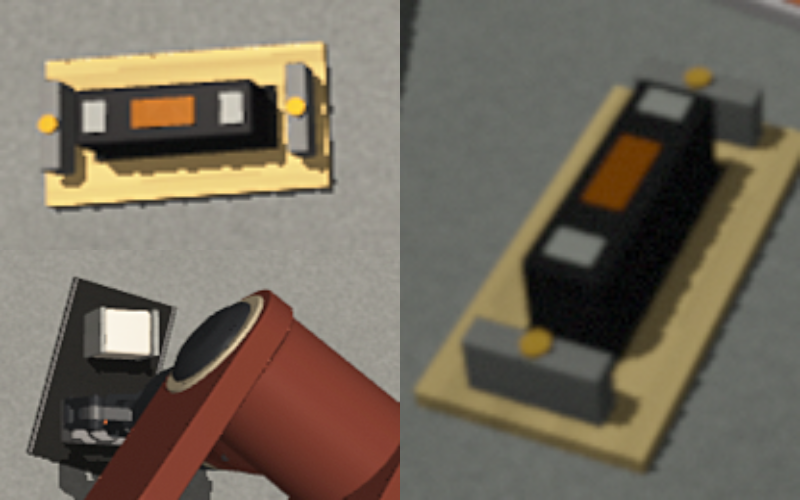

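The carrier is square in the cradle: its window is at (546.6, 274.1), against the cradle centre at (547,274). Now I fetch the link.

Request:
servo_tool(increments=[[[8.5, 0, 0, 2, 0.2], [8.5, 0, 0, 5, 0.2], [8.5, 0, 0, 8, 0.2], [8.5, 0, 0, 9, 0.2], [8.5, 0, 0, 9, 0.2]]])

```text
t: 25.8
tool_pos: [0.4167, -0.2647, 0.0552]
tool_rot: [-3.138, 0.071, 0.005]
contact_force: [0.2, -0.1, -0.6]
opening: 0.085
grip_force: 0.0
```

Request:
servo_tool(increments=[[[8.5, 0, 0, 1, 0], [8.5, 0, 0, 2, 0], [8.5, 0, 0, 2.3, 0], [8.5, 0, 0, 2.3, 0], [8.5, 0, 0, 2.3, 0]]])

```text
t: 26.3
tool_pos: [0.418, -0.2658, 0.0341]
tool_rot: [3.14, -0.072, 0.001]
contact_force: [-0.3, 0.4, -0.6]
opening: 0.0849
grip_force: 0.0
```

Request:
servo_tool(increments=[[[5, 0, 0, 0, 0], [4, 0, 0, 0, 0], [4, 0, 0, 0, 0], [4, 0, 0, 0, 0], [4, 0, 0, 0, 0]]], newtons=50)

```text
t: 26.8
tool_pos: [0.4182, -0.2659, 0.0344]
tool_rot: [3.14, -0.073, 0.001]
contact_force: [-0.6, -1.0, 4.2]
opening: 0.0552
grip_force: 54.7
```

```bash
python3 go.py 541 23.7 145 -2.5
```

```text
t 26.8 pos [ 418.2 -265.9   34.4] yaw -2.6 open 55.2 grip 54.7 F [-0.6 -1.   4.2] q [-0.72 -0.01  2.07  0.    1.08  0.9 ]
-> dx dy dz cm [ 10.94 -29.49 -11.07] turn -0.1
```

Request:
servo_tool(increments=[[[4, 0, 0, -1, 0], [4, 0, 0, -3, 0], [4, 0, 0, -6, 0], [4, 0, 0, -9, 0], [4, 0, 0, -10.5, 0]]])

```text
t: 27.3
tool_pos: [0.4185, -0.2661, 0.1415]
tool_rot: [3.139, -0.072, 0.004]
contact_force: [0.3, 0.1, -2.4]
opening: 0.0552
grip_force: 54.3
```

Request:
servo_tool(increments=[[[4, 0.7, -2, 0, 0], [4, 2.2, -6, 0, 0], [4, 3.7, -10, 0, 0], [4, 5.2, -14, 0, 0], [4, 6.7, -18, 0, 0]]])

```text
t: 27.8
tool_pos: [0.4927, -0.0871, 0.1379]
tool_rot: [-3.14, 0.073, 0.002]
contact_force: [0.8, 0.4, -2.0]
opening: 0.0553
grip_force: 54.3
```

Request:
servo_tool(increments=[[[4, 1.5, -4, 0, 0], [4, 3, -8, 0, 0], [4, 4, -10.5, 0, 0], [4, 4.2, -11.5, 0, 0], [4, 4.2, -11.5, 0, 0]]])

```text
t: 28.3
tool_pos: [0.5397, 0.025, 0.1379]
tool_rot: [3.141, -0.069, -0.003]
contact_force: [-1.2, 1.0, -2.8]
opening: 0.0553
grip_force: 54.3
```

Request:
servo_tool(increments=[[[4, 0, 0, 2, 0], [4, 0, 0, 5, 0], [4, 0, 0, 7, 0], [4, 0, 0, 8, 0], [4, 0, 0, 8, 0]]])

```text
t: 28.8
tool_pos: [0.5385, 0.0231, 0.0569]
tool_rot: [3.141, -0.075, -0.007]
contact_force: [-0.1, 0.7, -2.2]
opening: 0.0552
grip_force: 54.3
```

Request:
servo_tool(increments=[[[4, 0, 0, 0, 0], [4, 0, 0, 0, 0]]])

```text
t: 29.0
tool_pos: [0.5415, 0.0236, 0.0605]
tool_rot: [3.14, -0.073, 0.004]
contact_force: [-0.3, 0.0, -2.0]
opening: 0.055
grip_force: 54.3
```

```bash
python3 go.py 541 23.7 42.4 -2.5
```

```text
t 29.0 pos [541.5  23.6  60.5] yaw -2.7 open 55.0 grip 54.3 F [-0.3  0.  -2. ] q [-0.09  0.05  1.95 -0.    1.13  1.52]
-> dx dy dz cm [-0.06 -0.01  1.81] turn -0.2
```

Request:
servo_tool(increments=[[[4, 0, 0, 0.5, 0], [4, 0, 0, 1, 0], [4, 0, 0, 1.4, 0], [4, 0, 0, 1.5, 0], [4, 0, 0, 1.5, 0]]])

```text
t: 29.5
tool_pos: [0.54, 0.0242, 0.0433]
tool_rot: [-3.141, 0.072, 0.001]
contact_force: [0.7, 0.0, -2.3]
opening: 0.055
grip_force: 54.3
```

Request:
servo_tool(increments=[[[4, 0, 0, 0.1, 0], [4, 0, 0, 0.1, 0]]])

```text
t: 29.7
tool_pos: [0.5404, 0.0241, 0.0428]
tool_rot: [3.141, -0.073, -0.0]
contact_force: [0.2, -0.9, -2.4]
opening: 0.0555
grip_force: 54.3
```

Request:
servo_tool(increments=[[[4, 0, 0, 0.1, 0], [4, 0, 0, 0.1, 0]]])

```text
t: 29.9
tool_pos: [0.5406, 0.024, 0.0424]
tool_rot: [3.141, -0.073, 0.001]
contact_force: [-2.7, 0.6, 2.5]
opening: 0.0556
grip_force: 54.7
```

Contact. I release and go back for the fuse.

Request:
servo_tool(increments=[[[6, 0, 0, 0, 0], [8.5, 0, 0, 0, 0], [8.5, 0, 0, 0, 0], [8.5, 0, 0, 0, 0], [8.5, 0, 0, 0, 0]]])

```text
t: 30.4
tool_pos: [0.5404, 0.024, 0.0418]
tool_rot: [-3.141, 0.073, -0.0]
contact_force: [0.3, -0.2, -0.0]
opening: 0.085
grip_force: 0.0
```

Request:
servo_tool(increments=[[[8.5, 0, 0, -1, 0], [8.5, 0, 0, -3, 0], [8.5, 0, 0, -6, 0], [8.5, 0, 0, -9, 0], [8.5, 0, 0, -10.5, 0]]])

```text
t: 30.9
tool_pos: [0.542, 0.0239, 0.1508]
tool_rot: [3.14, -0.073, 0.009]
contact_force: [-0.2, -0.2, -0.0]
opening: 0.0849
grip_force: 0.0
```

Request:
servo_tool(increments=[[[8.5, -0.3, 4, 0, 0], [8.5, -0.6, 8, 0, 0], [8.5, -0.9, 12, 0, 0], [8.5, -1.2, 16, 0, 0], [8.5, -1.5, 20, 0, 0]]])

```text
t: 31.4
tool_pos: [0.5155, -0.1764, 0.1468]
tool_rot: [-3.141, 0.072, 0.0]
contact_force: [0.8, 0.4, 0.2]
opening: 0.0848
grip_force: 0.0
```

Request:
servo_tool(increments=[[[8.5, -0.3, 4, 0, 0], [8.5, -0.6, 8, 0, 0], [8.5, -0.8, 11, 0, 0], [8.5, -0.8, 11.9, 0, 0], [8.5, -0.8, 11.9, 0, 0]]])

```text
t: 31.9
tool_pos: [0.5023, -0.2942, 0.1466]
tool_rot: [-3.14, 0.076, 0.001]
contact_force: [0.8, 0.7, 0.1]
opening: 0.0851
grip_force: 0.0
```

Request:
servo_tool(increments=[[[8.5, 0, 0, 0, 0], [8.5, 0, 0, 0, 0]]])

```text
t: 32.1
tool_pos: [0.5028, -0.2921, 0.1466]
tool_rot: [-3.14, 0.07, 0.001]
contact_force: [-0.2, -0.3, 0.1]
opening: 0.0848
grip_force: 0.0
```

```bash
python3 go.py 503.2 -293.4 35 -2.5; python3 - <<'E'
from m import *
from station import ctrl
t=snap(ctrl,'top','top3'); s=snap(ctrl,'side','side7')
a,na,_=cen(t,org(t,60,100),296,238,320,252); b,nb,_=cen(s,org(s,40,80),310,230,340,246)
p,e=tri(t,a,s,b); print('link copper',a,na,b,nb,(p*1000).round(1),e)
E
```

```text
t 32.1 pos [ 502.8 -292.1  146.6] yaw -2.6 open 84.8 grip 0.0 F [-0.2 -0.3  0.1] q [-0.65  0.04  1.81  0.    1.3   0.96]
-> dx dy dz cm [ 0.05  0.14 11.16] turn -0.1
link copper [306.92391304 245.55434783] 92 [325.27272727 240.34545455] 55 [540.7  24.3  70.1] 0.00025098403441175415
```

The link is back within about 1.5 mm of its start. Now I pick the fuse.

Request:
servo_tool(increments=[[[8.5, 0, 0.1, 2, 0], [8.5, 0, 0.1, 5, 0], [8.5, 0, 0.1, 8, 0], [8.5, 0, 0.1, 9, 0], [8.5, 0, 0.1, 9, 0]]])

```text
t: 32.7
tool_pos: [0.5015, -0.2931, 0.0549]
tool_rot: [-3.138, 0.071, 0.005]
contact_force: [-0.9, -0.3, 0.1]
opening: 0.0848
grip_force: 0.0
```

Request:
servo_tool(increments=[[[8.5, 0, 0, 1, 0], [8.5, 0, 0, 2, 0], [8.5, 0, 0, 2.2, 0], [8.5, 0, 0, 2.2, 0], [8.5, 0, 0, 2.2, 0]]])

```text
t: 33.2
tool_pos: [0.5028, -0.2948, 0.0353]
tool_rot: [3.14, -0.073, 0.001]
contact_force: [-1.3, 0.3, -0.5]
opening: 0.085
grip_force: 0.0
```

Request:
servo_tool(increments=[[[5, 0, 0, 0, 0], [4, 0, 0, 0, 0], [4, 0, 0, 0, 0], [4, 0, 0, 0, 0], [4, 0, 0, 0, 0]]], newtons=50)

```text
t: 33.7
tool_pos: [0.503, -0.2949, 0.0354]
tool_rot: [3.14, -0.073, 0.002]
contact_force: [-0.8, 0.1, 2.9]
opening: 0.0555
grip_force: 54.3
```

```bash
python3 go.py 642.5 29.5 145 -2.5
```

```text
t 33.7 pos [ 503.  -294.9   35.4] yaw -2.7 open 55.5 grip 54.3 F [-0.8  0.1  2.9] q [-0.66  0.18  1.86  0.    1.1   0.96]
-> dx dy dz cm [ 12.44 -33.04 -10.96] turn -0.2
```

Request:
servo_tool(increments=[[[4, 0, 0, -1, 0], [4, 0, 0, -3, 0], [4, 0, 0, -6, 0], [4, 0, 0, -9, 0], [4, 0, 0, -10.5, 0]]])

```text
t: 34.2
tool_pos: [0.5033, -0.2951, 0.1426]
tool_rot: [3.139, -0.072, 0.004]
contact_force: [-0.1, -0.1, -1.6]
opening: 0.0555
grip_force: 53.9
```

Request:
servo_tool(increments=[[[4, 0.8, -2, 0, 0], [4, 2.3, -6, 0, 0], [4, 3.8, -10, 0, 0], [4, 5.3, -14, 0, 0], [4, 6.8, -18, 0, 0]]])

```text
t: 34.7
tool_pos: [0.5784, -0.1161, 0.1388]
tool_rot: [-3.14, 0.073, 0.003]
contact_force: [0.2, -0.5, -1.6]
opening: 0.0552
grip_force: 54.0
```

Request:
servo_tool(increments=[[[4, 1.5, -4, 0, 0], [4, 3, -8, 0, 0], [4, 4.8, -12, 0, 0], [4, 5.6, -15, 0, 0], [4, 5.6, -15, 0, 0]]])

```text
t: 35.2
tool_pos: [0.6417, 0.0332, 0.1387]
tool_rot: [-3.14, 0.065, 0.003]
contact_force: [-0.6, -0.2, -2.4]
opening: 0.0555
grip_force: 54.1
```

Request:
servo_tool(increments=[[[4, 0, 0, 2, 0], [4, 0, 0, 5, 0], [4, 0, 0, 7, 0], [4, 0, 0, 8, 0], [4, 0, 0, 8, 0]]])

```text
t: 35.7
tool_pos: [0.6397, 0.0289, 0.0572]
tool_rot: [-3.141, 0.074, 0.008]
contact_force: [-0.1, 0.5, -2.4]
opening: 0.0554
grip_force: 54.2
```

Request:
servo_tool(increments=[[[4, 0, 0, 0, 0], [4, 0, 0, 0, 0]]])

```text
t: 35.9
tool_pos: [0.6429, 0.0291, 0.0616]
tool_rot: [3.141, -0.073, 0.005]
contact_force: [0.2, -0.4, -2.2]
opening: 0.0555
grip_force: 54.2
```

```bash
python3 go.py 642.3 29.5 43.4 -2.5
```

```text
t 35.9 pos [642.9  29.1  61.6] yaw -2.7 open 55.5 grip 54.2 F [ 0.2 -0.4 -2.2] q [-0.07  0.27  1.7  -0.    1.17  1.55]
-> dx dy dz cm [-0.06 -0.04  1.82] turn -0.2
```

Request:
servo_tool(increments=[[[4, 0, 0, 0.5, 0], [4, 0, 0, 1, 0], [4, 0, 0, 1.4, 0], [4, 0, 0, 1.5, 0], [4, 0, 0, 1.5, 0]]])

```text
t: 36.4
tool_pos: [0.6414, 0.0294, 0.0443]
tool_rot: [-3.141, 0.073, 0.001]
contact_force: [1.0, -0.2, -2.6]
opening: 0.0554
grip_force: 54.2
```

Request:
servo_tool(increments=[[[4, 0, 0, 0.1, 0], [4, 0, 0, 0.1, 0]]])

```text
t: 36.6
tool_pos: [0.6418, 0.0294, 0.0439]
tool_rot: [3.141, -0.072, 0.0]
contact_force: [0.1, -0.5, -1.7]
opening: 0.0554
grip_force: 54.2
```

Request:
servo_tool(increments=[[[4, 0, 0, 0.1, 0], [4, 0, 0, 0.1, 0]]])

```text
t: 36.8
tool_pos: [0.642, 0.0293, 0.0434]
tool_rot: [3.141, -0.073, 0.001]
contact_force: [-0.6, 0.2, 0.2]
opening: 0.0555
grip_force: 54.4
```

Contact. I release, rise and move clear so both views are free.

Request:
servo_tool(increments=[[[6, 0, 0, 0, 0], [8.5, 0, 0, 0, 0], [8.5, 0, 0, 0, 0], [8.5, 0, 0, 0, 0], [8.5, 0, 0, 0, 0]]])

```text
t: 37.3
tool_pos: [0.6417, 0.0294, 0.0429]
tool_rot: [-3.141, 0.073, -0.0]
contact_force: [-0.4, -0.2, 0.0]
opening: 0.0852
grip_force: 0.0
```

Request:
servo_tool(increments=[[[8.5, 0, 0, -1, 0], [8.5, 0, 0, -3, 0], [8.5, 0, 0, -7, 0], [8.5, 0, 0, -11, 0], [8.5, 0, 0, -15, 0]]])

```text
t: 37.8
tool_pos: [0.6415, 0.0294, 0.1951]
tool_rot: [3.141, -0.073, 0.001]
contact_force: [1.6, -0.5, 0.2]
opening: 0.0854
grip_force: 0.0
```

Request:
servo_tool(increments=[[[8.5, -1.5, 4, 0, 0], [8.5, -3, 8, 0, 0], [8.5, -4.5, 12, 0, 0], [8.5, -6, 16, 0, 0], [8.5, -7.5, 20, 0, 0]]])

```text
t: 38.3
tool_pos: [0.5568, -0.1684, 0.1939]
tool_rot: [3.14, -0.072, 0.002]
contact_force: [1.0, -0.4, 0.0]
opening: 0.0847
grip_force: 0.0
```

Request:
servo_tool(increments=[[[8.5, -1.5, 4, 0, 0], [8.5, -3, 8, 0, 0], [8.5, -4, 10, 0, 0], [8.5, -4, 10, 0, 0], [8.5, -4, 10, 0, 0]]])

```text
t: 38.8
tool_pos: [0.513, -0.2651, 0.1934]
tool_rot: [-3.141, 0.074, -0.001]
contact_force: [0.1, 0.6, -0.1]
opening: 0.0849
grip_force: 0.0
```

```bash
python3 - <<'E'
from m import *
from station import ctrl
t=snap(ctrl,'top','top4'); s=snap(ctrl,'side','side8')
a,na,_=cen(t,org(t,60,100),296,238,320,252); b,nb,_=cen(s,org(s,40,80),310,230,340,246)
print('link copper',(tri(t,a,s,b)[0]*1000).round(1))
for k,(T,S) in {'start':(load('top0'),load('side0')),'now':(t,s)}.items():
    a,na,_=cen(T,(T['img'].min(2)>190).astype(np.uint8),290,180,322,208); b,nb,_=cen(S,(S['img'].min(2)>140).astype(np.uint8),255,222,297,262)
    print('fuse',k,a,na,b,nb,(tri(T,a,S,b)[0]*1000).round(1))
cv2.imwrite('pics/c8.png',cv2.resize(s['img'][190:430,150:470],(800,600),interpolation=cv2.INTER_CUBIC)[:,:,::-1])
E
```

```text
link copper [540.7  24.3  70.1]
fuse start [304.57494407 193.22818792] 447 [275.13592233 232.43203883] 206 [642.9  30.   63.3]
fuse now [304.77383592 193.16186253] 451 [275.38862559 232.37914692] 211 [642.8  29.6  63.3]
```

View pics/c8.png

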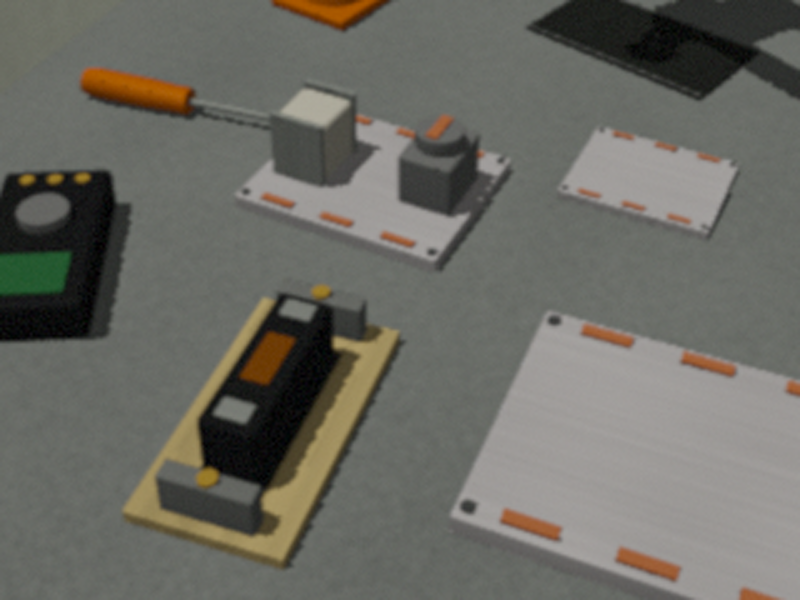

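The fuse (315,135) and the link (440,165) stand upright in their places. The carrier (265,380) lies between the cradle's stops, and the screwdriver is undisturbed. I hand the job in.

```bash
python3 -c "
from station import ctrl
print(ctrl.finish_job())"
```

```text
the job is handed in; nothing more can be done
None
```

The job is handed in (no verdict was returned): by my last measurements, the carrier lies square in the cradle within about 1 mm of centre, and the neutral link and then the white fuse are back upright within about 2 mm of where they started.

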